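# Hang the divided ledge on the slotted display stand

### The job

Hang the loose wooden ledge on the customers' side of the slotted display stand: hook its two claws into the top pair of slots, then press it straight down until the spring catch locks over it and the ledge sits level, fully home, and let go. The uprights are clamped at an unknown height, so feel for the slots and do not force anything (stay well under 40 N on the stand); leave the vase, bowl and mug where they are.

Things in the scene. Friction and masses are not known exactly. Their poses are not given: they have to be found in the camera images.
- ledge_grip (a point): Middle of the ledge's upright divider (12 thick in y, x -22 to +32, z -39 to +25 mm from here), gripped across y. Ledge: wood, 0.22 kg, axes x to its open front, y width, z up; stands on its underside (z -45), hung in that attitude. Board 140 wide, 6 thick, x -28 (flat back face) to +62, front rim 6. Back plate 6 thick, top at z +17. Rigid: the claws move with it.
- ledge_claws (a point): On the ledge's back face midway between its two steel claws, mid neck height: (-28, 0, -7) mm from ledge_grip, same axes. Claws at y -50 and +50, 5 thick: neck 8 high, tail at its end hanging to 20 mm below neck mid; 24 high in all, reaching 13 behind the face (-x). Gap from tail to face 7.5 mm at the tip, 4.5 at the neck. Claw tops at z +4.
- ledge_lip (a point): Steel lip in the middle of the ledge's back face, (-28, 0, +1) mm from ledge_grip: 30 wide, 4 high, sticks out 8.5 mm (-x) below a pad 5 mm deep. The catch locks over it. Same axes.
- stand: Fixed display stand. Origin on the table, midway between the two steel uprights in the plane of their front faces; x out of the faces (customers' side), y width, z up. Base x -90 to +40, y -85 to +85, 20 high. Uprights at y -50 and +50, 26 wide, 4 thick, each with two slots 10 wide, 30 high. Ledge hangs with its x along this x, back face at x 0.
- slots_mid (a point): Nominal middle of the top slots (midway between uprights, z 159 mm on the stand). Upright tops 23 above it, lower slots' middle 62 below. The uprights are clamped up to 12 mm higher or lower than this nominal: NOT in this pose, find it by feel or sight. Claws enter with ledge_claws 5 to 11 above the true slot middle; pushed down, they stop hard at 11 below it.
- catch (a joint): Spring catch between the uprights beside the top slots, 20 wide, sloping top. Metres pushed back, 0 = fully out. Pressing the hooked ledge down 18 to 20 mm drives its lip over the slope (about 5 to 15 N), pushing the catch back 7 mm; only then it springs out over the lip and rests on the pad at about 2 mm: locked, and there the ledge stops hard.
There are look-alikes about, which are no part of the job. Several things look just like the part that bears ledge_grip: the one meant starts farthest to the robot's right.

How it is judged (in metres and radians):
On the way, in this order (a step that is already met when the one before it is completed fails the run):
1. the claws are through the top slots, the ledge's back close to the uprights (x of ledge_grip in the frame of stand between 0.023 and 0.033 m and y of ledge_grip in the frame of stand between -0.006 and 0.006 m and z of ledge_grip in the frame of stand between 0.14 and 0.195 m and angle between the x axis of ledge_grip and the x axis of stand, either way round below 0.12 rad), for 0.1 s.
2. the ledge is pressed down past the spring catch (value of joint catch above 0.005 m).
At the end, for the whole second after the job is handed in: The ledge hangs by its claws in the top slots, back against the uprights (5 mm) and centred (6 mm), level within 0.05 rad, its grip point 139 to 171 mm up, locked with the catch sprung out against it (pushed back only 1 to 3.5 mm), released and at rest (value of joint catch between 0.001 and 0.0035 m and x of ledge_grip in the frame of stand between 0.023 and 0.033 m and y of ledge_grip in the frame of stand between -0.006 and 0.006 m and z of ledge_grip in the frame of stand between 0.139 and 0.171 m and angle between ledge_grip's own z axis and vertical below 0.05 rad and linear speed of ledge below 0.01 m/s); the robot touches nothing.
It fails at once if the stand is forced: more than 40 N on it (contact force between stand and anything else above 40 N).
It fails at once if the vase, bowl or mug is shifted by more than 30 mm (distance of any of vase, bowl, mug from where it was at the start of the episode above 0.03 m).
It also fails if it takes over 48 s, if anything falls off the work surface, if the arm or the gripper's body presses on something with over 40 N, if the wrist force passes 120 N, or if a joint passes its speed limit or range.

### The arm

A 6-joint arm with a two-finger parallel gripper is mounted at the origin on the work surface. World frame = base frame: x ahead of the robot, y to its left, z up, the work surface at z = 0. Lengths are in mm, angles in rad, forces in N, time in s.
With the tool pointing down it reaches from about 275 to 725 mm from the base axis. Payload 15.9 kg.
Tool frame: the origin (TCP) lies at the very end of the fingers, on their centre line; the grasp point (between the pads) lies 19 mm behind it; x points along the fingers, y is the direction in which the jaws open and shut, and the axes are right-handed (so a half turn about x gives the same grasp; the last joint's range is limited). The gripper opens to 85 mm and grips with 20 to 120 N. Pads are 22 mm wide; open, the fingers measure 114 mm over their backs; the gripper's body (76 mm by 85 mm) begins 54 mm behind the grasp point. The pads swing forward as they close: fully open they stand 13 mm farther back than shut.
Start: joints at [1.155, 0.213, -0.034, 1.323, 0, 1.571], TCP at [201.953, 457.384, 231.306] pointing down, gripper open.
Joint ranges: [-2.98, 2.98], [-0.74, 1.72], [-1.14, 1.35], [-2.1, 2.04], [-1.57, 1.44], [-3.14, 3.14]. Speed limits (rad/s): [1.89, 1.89, 2.39, 2.57, 3.14, 3.14].

### API

Orientations are given as a rotation vector (axis times angle).
In Python, from cell import env gives the robot as it stands.
- The arm moves only by the tool jog_arm, never from a script. Its argument "moves" is a list of rows, each a list of 5 numbers: the shift along the world's x, y, z in cm, then the turn about the world's z in rad, then the opening, from -1 (shut) to 1 (fully open). A call has exactly 5 rows; each row is the pose to reach, as a shift and turn from the pose commanded when the call began; what a row does not reach only later rows make up. A row lasts 1/10 s, in which the tool goes at most 50 mm and 8.59 degrees, less where a joint would pass 70% of its speed; a pose out of reach is approached as far as the arm can. A call with a gripper value outside its range is refused whole. The fingers move at their own pace and stop on an object; "force" is the grip in N (left out, the last holds). Time passes only in rows, so rows that repeat a pose let the fingers close, or fill a call up. It gives the time, the measured TCP pose, the force and the opening at its end, in the units of the state.
- env.state(): the state, without advancing time (a new reading comes with each control period).
- env.get_image(name): name is "scene" or "side" or "wrist"; returns a dict with "img" (400x640x3 uint8, red, green, blue), "K" (3x3 intrinsics, pixels), "world_from_camera" (4x4, takes a point from camera to world coordinates). Camera axes: x right, y down, z forward; pixel columns grow to the right and rows downward; lengths in mm; the calibration is good to about 2 mm. The wrist camera is an equidistant fisheye: a pixel r from the principal point sees the ray r / f radians off the axis. A picture is of the moment at which its call begins. There is no depth.
- env.close_job(): hands the job in, once; it reports no verdict.
The state is a dict: "t": time; "joints": joint angles; "joint_velocities": joint speeds; "effort": joint torques, N m; "ee_pos": TCP position; "ee_rot": TCP orientation; "force": force on the tool from outside, world axes, zero at the start; "ft_torque": the same for the moment, N m; "gripper_width": finger opening in mm.
Only numpy, scipy, OpenCV 4.12 (cv2) and the standard library are available. Lean on these libraries where they do the work, as an engineer would, in place of code of your own. Each camera call takes 0.05 s, during which the arm holds its last target. There are 200 camera calls.

## Working session

There is one attempt and no reset: what is moved stays moved. The work goes in short steps, Python scripts to look and compute and a tool call to move; the robot and the scene stay as the last step left them, time stands still between calls to the robot, and variables do not carry over. Pictures are saved under pics/ and viewed, about 8 in all and at most 12, crops included, and the job is handed in when it is done.

Besides the shell and the picture viewer there is one more tool, called after "Request:" in YAML: its name, and indented under it one key for each argument. jog_arm: Moves the arm, as the interface text tells. Its arguments: {"type":"object","properties":{"moves":{"type":"array"},"force":{"type":"number"}},"required":["moves"]}

```bash
mkdir -p pics; cat > h.py <<'E'
import numpy as np, cv2, pickle
from cell import env
def grab(n,tag):
    d=env.get_image(n); pickle.dump(d,open(f'pics/{tag}.pkl','wb'))
    cv2.imwrite(f'pics/{tag}.png',d['img'][:,:,::-1]); return d
def load(tag): return pickle.load(open(f'pics/{tag}.pkl','rb'))
def ray(d,u,v,fish=False):
    K=d['K'];T=d['world_from_camera'];x=(u-K[0,2])/K[0,0];y=(v-K[1,2])/K[1,1]
    if fish:
        r=np.hypot(x,y); q=np.array([x/r*np.sin(r),y/r*np.sin(r),np.cos(r)]) if r>0 else np.array([0,0,1.])
    else: q=np.array([x,y,1.])
    return T[:3,3],T[:3,:3]@(q/np.linalg.norm(q))
def atz(d,u,v,z,fish=False):
    o,r=ray(d,u,v,fish); return o+r*(z-o[2])/r[2]
def proj(d,p,fish=False):
    T=np.linalg.inv(d['world_from_camera']);q=T[:3,:3]@np.asarray(p,float)+T[:3,3];K=d['K']
    if fish:
        h=np.hypot(q[0],q[1]);t=np.arctan2(h,q[2]);a=q[:2]/h*t
    else: a=q[:2]/q[2]
    return np.array([K[0,0]*a[0]+K[0,2],K[1,1]*a[1]+K[1,2]])
def tri(rs):
    A=np.zeros((3,3));b=np.zeros(3)
    for o,r in rs:
        P=np.eye(3)-np.outer(r,r);A+=P;b+=P@o
    return np.linalg.solve(A,b)
def crop(d,x0,y0,x1,y1,s,name):
    cv2.imwrite(f'pics/{name}.png',cv2.resize(d['img'][y0:y1,x0:x1,::-1],None,fx=s,fy=s,interpolation=cv2.INTER_CUBIC))
E
python3 - <<'E'
from h import *
a=grab('scene','sc0');b=grab('side','si0');c=grab('wrist','wr0')
cv2.imwrite('pics/both.png',cv2.resize(np.vstack([a['img'],b['img']])[:,:,::-1],(480,600)) if 0 else np.vstack([a['img'],b['img']])[:,:,::-1][:, :])
for d in(a,b,c):print(d['K'].round(1).tolist(),d['world_from_camera'].round(3).tolist())
print(env.state())
E
```

```text
[[503.5, 0.0, 325.5], [0.0, 503.5, 188.7], [0.0, 0.0, 1.0]] [[-0.01, 0.79, -0.614, 1320.532], [1.0, 0.003, -0.012, 96.1], [-0.008, -0.614, -0.79, 1139.32], [0.0, 0.0, 0.0, 1.0]]
[[439.7, 0.0, 322.6], [0.0, 439.7, 198.2], [0.0, 0.0, 1.0]] [[-0.996, -0.039, 0.079, 426.0], [-0.085, 0.639, -0.765, 828.384], [-0.02, -0.769, -0.64, 729.782], [0.0, 0.0, 0.0, 1.0]]
[[309.7, 0.0, 324.1], [0.0, 309.7, 197.8], [0.0, 0.0, 1.0]] [[0.404, 0.872, 0.278, 130.393], [0.915, -0.384, -0.125, 487.749], [-0.002, 0.305, -0.952, 372.713], [0.0, 0.0, 0.0, 1.0]]
{'t': 0.15, 'joints': array([ 1.15497838e+00,  2.13250930e-01, -3.48877304e-02,  1.32351596e+00,
       -2.42624500e-05,  1.57078815e+00]), 'joint_velocities': array([ 0.0013186 , -0.00172381,  0.00232312,  0.00097697,  0.00146438,
       -0.00142784]), 'effort': array([ 2.80141474e-03, -6.86413407e+01,  4.87246192e+01,  1.33385599e-02,
        1.17421951e-04, -2.89647653e-05]), 'ee_pos': array([201.86955878, 457.1486024 , 230.93675317]), 'ee_rot': array([ 0.32548948,  1.54623222, -0.3268244 ]), 'force': array([ 0.22377517,  0.26105798, -0.3793957 ]), 'ft_torque': array([0.02069153, 0.02468002, 0.01466593]), 'gripper_width': 85.0443256016962}
```

View pics/sc0.png

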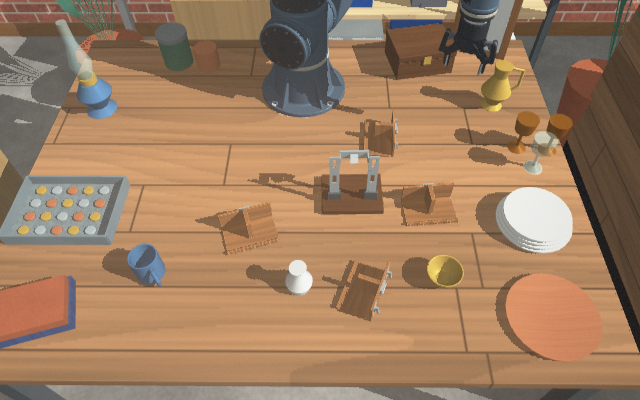

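View pics/si0.png

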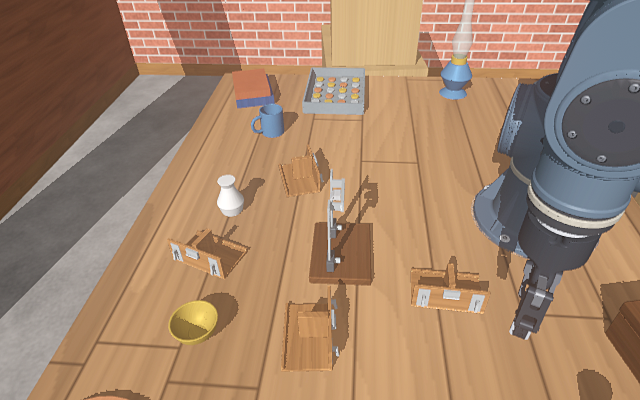

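Scene picture: four look-alike ledges at (248,228), (430,203), (381,135) and (365,290). The scene camera looks back at the robot, so the robot's right (-y) is image left. That makes (248,228) the one meant; it is at (300,175) in the side view. I'll confirm it in enlarged crops.

```bash
python3 - <<'E'
from h import *
a=load('sc0');b=load('si0')
crop(a,205,140,405,270,4,'c1'); crop(b,260,135,400,295,3.75,'c2')
# rough
print(atz(a,248,235,45),atz(a,365,290,45),atz(a,430,203,45),atz(a,381,135,45))
E
```

```text
[ 621.68649011 -118.29706169   45.        ] [775.00002715 176.557376    45.        ] [517.79682525 361.07822229  45.        ] [265.60398282 244.16550356  45.        ]
```

View pics/c1.png

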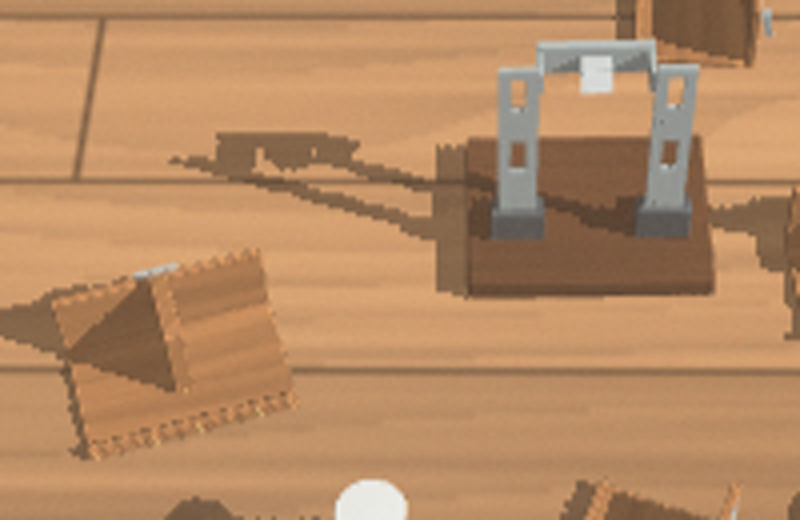

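View pics/c2.png

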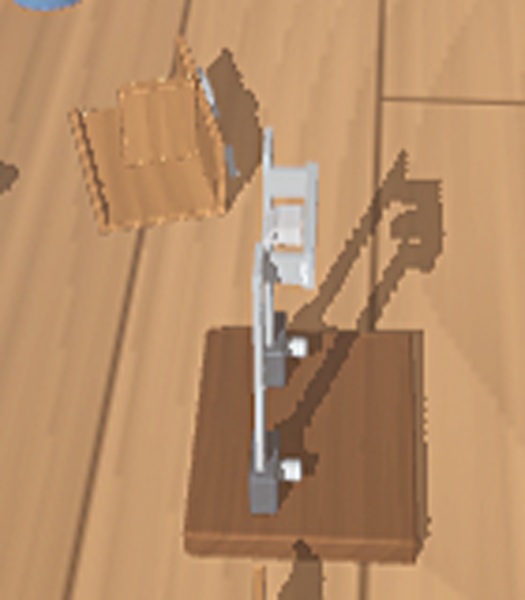

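c1 and c2 confirm it. The ledge at scene (248,228) has its claws toward the robot and its open front toward the camera, yawed about 15°. The stand faces +x, with its uprights' tops near c1 (518,70) and (679,66). Next I'll work out the poses.

```bash
python3 - <<'E'
from h import *
a=load('sc0');b=load('si0')
A=lambda u,v,z:atz(a,205+u/4,140+v/4,z)
B=lambda u,v,z:atz(b,260+u/3.75,135+v/3.75,z)
RA=lambda u,v:ray(a,205+u/4,140+v/4); RB=lambda u,v:ray(b,260+u/3.75,135+v/3.75)
f=lambda p:p.round(1).tolist()
print('ledge back top L,R z62',f(A(53,303,62)),f(A(260,250,62)),' front bottom-left z0',f(A(85,460,0)))
print(' side: back top far/near',f(B(182,38,62)),f(B(224,212,62)), 'div top near-front,near-back far..',f(B(122,162,0)))
print('divider top back/front scene z70',f(A(153,276,70)),f(A(171,275,70)),f(A(182,385,70)))
print('base scene BL BR FR FL z20',[f(A(*q,20)) for q in((468,138),(703,138),(714,280),(468,283))])
print('base side',[f(B(*q,20)) for q in((208,328),(420,330),(418,545),(185,540))])
print('upr bottoms scene z20', [f(A(*q,20)) for q in((492,236),(543,238),(637,236),(690,237))])
for z in(170,182,194): print(z,'tops scene',[f(A(*q,z)) for q in((500,70),(537,70),(660,66),(698,66))],'side',[f(B(*q,z)) for q in((262,245),(269,128))])
print('tri near(left) top',f(tri([RA(679,66),RB(262,245)])),'far top',f(tri([RA(518,70),RB(269,129)])))
E
```

```text
ledge back top L,R z62 [573.6, -198.8, 62.0] [530.3, -67.1, 62.0]  front bottom-left z0 [654.8, -177.4, 0.0]
 side: back top far/near [566.9, -197.8, 62.0] [517.2, 5.0, 62.0] div top near-front,near-back far.. [605.7, -125.1, 0.0]
divider top back/front scene z70 [557.5, -134.2, 70.0] [556.6, -122.5, 70.0] [641.3, -106.7, 70.0]
base scene BL BR FR FL z20 [[398.9, 68.7, 20.0], [398.4, 237.7, 20.0], [523.6, 238.0, 20.0], [526.8, 70.5, 20.0]]
base side [[522.5, 70.1, 20.0], [389.2, 63.4, 20.0], [390.4, 236.4, 20.0], [518.4, 241.7, 20.0]]
upr bottoms scene z20 [[486.8, 86.6, 20.0], [488.4, 121.9, 20.0], [486.4, 187.0, 20.0], [487.2, 223.6, 20.0]]
170 tops scene [[466.0, 92.1, 170.0], [465.9, 115.8, 170.0], [462.3, 194.7, 170.0], [462.2, 219.0, 170.0]] side [[479.9, 164.6, 170.0], [483.5, 59.8, 170.0]]
182 tops scene [[476.6, 92.2, 182.0], [476.5, 115.6, 182.0], [472.9, 193.4, 182.0], [472.9, 217.5, 182.0]] side [[478.7, 178.8, 182.0], [482.3, 76.3, 182.0]]
194 tops scene [[487.1, 92.2, 194.0], [487.1, 115.3, 194.0], [483.5, 192.2, 194.0], [483.5, 215.9, 194.0]] side [[477.6, 193.0, 194.0], [481.0, 92.8, 194.0]]
tri near(left) top [480.3, 201.6, 196.6] far top [483.4, 101.4, 195.6]
```

```bash
python3 - <<'E'
from h import *
from scipy.spatial.transform import Rotation as R
s=env.state();M=R.from_rotvec(s['ee_rot']).as_matrix();print(M.round(3),np.arctan2(M[1,1],M[0,1]))
g=np.array([577,-126,26]);print(g-s['ee_pos'],'turn to jaw yaw',0.318+np.pi/2-np.arctan2(M[1,1],M[0,1]))
E
```

```text
[[-0.     0.404  0.915]
 [-0.001  0.915 -0.404]
 [-1.    -0.001  0.   ]] 1.1549865526120957
[ 375.13044122 -583.1486024  -204.93675317] turn to jaw yaw 0.7338097741828009
```

Request:
jog_arm:
  moves:
    - [2,-3,3,0.1,1]
    - [5,-6,6,0.25,1]
    - [7,-10,7,0.4,1]
    - [10,-14,7,0.55,1]
    - [12,-18,7,0.7,1]
  force: 80

```text
t: 0.65
ee_pos: [316.5, 288.9, 301.5]
ee_rot: [-0.173, 1.563, 0.174]
force: [1.5, -0.8, -0.1]
gripper_width: 85.4
```

Request:
jog_arm:
  moves:
    - [2.6,-4,0,0.03,1]
    - [5.2,-8,0,0.03,1]
    - [7.8,-12,0,0.03,1]
    - [10.4,-16,0,0.03,1]
    - [13,-20,0,0.03,1]

```text
t: 1.15
ee_pos: [446.2, 88.2, 301.3]
ee_rot: [-0.193, 1.562, 0.193]
force: [1.8, 2.1, 0.4]
gripper_width: 85.1
```

Request:
jog_arm:
  moves:
    - [2.5,-4,0,0,1]
    - [5,-8,-3,0,1]
    - [7.5,-12,-6,0,1]
    - [10,-16,-9,0,1]
    - [12.5,-20.3,-10,0,1]

```text
t: 1.65
ee_pos: [561.7, -99.6, 204.1]
ee_rot: [-0.192, 1.564, 0.194]
force: [0.3, 1.2, 1.3]
gripper_width: 85.5
```

```bash
python3 - <<'E'
from h import *
from scipy.spatial.transform import Rotation as R
d=grab('wrist','wr1');s=env.state();M=R.from_rotvec(s['ee_rot']).as_matrix()
print(s['ee_pos'],s['joints'].round(2),np.arctan2(M[1,1],M[0,1]))
print(d['world_from_camera'].round(3))
E
```

```text
[ 563.62022923 -104.96595166  201.44029476] [-0.18  0.38  0.11  1.31 -0.   -0.43] 1.8138230139808087
[[-2.44000e-01  9.25000e-01  2.93000e-01  4.86229e+02]
 [ 9.70000e-01  2.32000e-01  7.40000e-02 -1.19766e+02]
 [ 1.00000e-03  3.02000e-01 -9.53000e-01  3.46045e+02]
 [ 0.00000e+00  0.00000e+00  0.00000e+00  1.00000e+00]]
```

View pics/wr1.png

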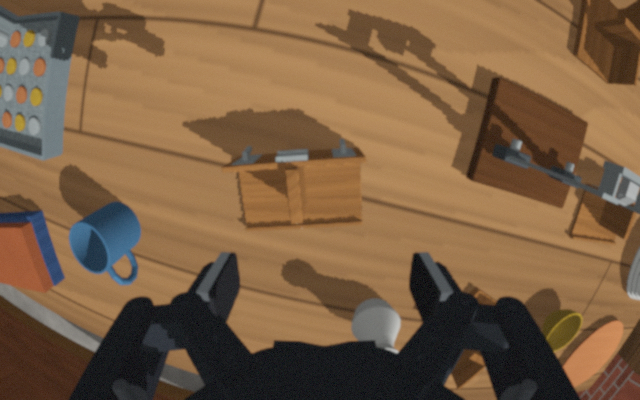

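The wrist view shows the ledge with its back plate's top edge from (229,166) to (364,152), the divider top at (293,165)–(296,222), and its claws toward the robot. The vase is at (376,325), clear of the path.

```bash
python3 - <<'E'
from h import *
d=load('wr1')
f=lambda u,v,z:atz(d,u,v,z,True).round(1).tolist()
print('back top',f(230,167,62),f(364,153,62),'front bottom',f(246,228,3),f(362,221,3),'div top back/front',f(292,166,70),f(296,223,38),f(296,223,70))
print(env.state()['ee_pos'])
E
```

```text
back top [565.5, -193.3, 62.0] [522.1, -72.3, 62.0] front bottom [653.0, -176.8, 3.0] [609.0, -41.9, 3.0] div top back/front [548.8, -134.1, 70.0] [616.0, -118.2, 38.0] [602.5, -118.4, 70.0]
[ 563.62022923 -104.96595166  201.44029476]
```

Request:
jog_arm:
  moves:
    - [0,0,0,0,1]
    - [0,0,0,0,1]
    - [0,0,0,0,1]
    - [0,0,0,0,1]
    - [0,0,0,0,1]

```text
t: 2.2
ee_pos: [562.0, -97.6, 207.0]
ee_rot: [-0.194, 1.561, 0.193]
force: [-0.7, -0.7, -0.3]
gripper_width: 85.4
```

```bash
python3 - <<'E'
from h import *
from scipy.spatial.transform import Rotation as R
d=grab('wrist','wr2');s=env.state();M=R.from_rotvec(s['ee_rot']).as_matrix()
print(s['ee_pos'],np.arctan2(M[1,1],M[0,1]))
crop(d,180,110,400,270,3.6,'c3')
E
```

```text
[562.00137076 -97.77168364 206.86187161] 1.8173019817171954
```

View pics/c3.png

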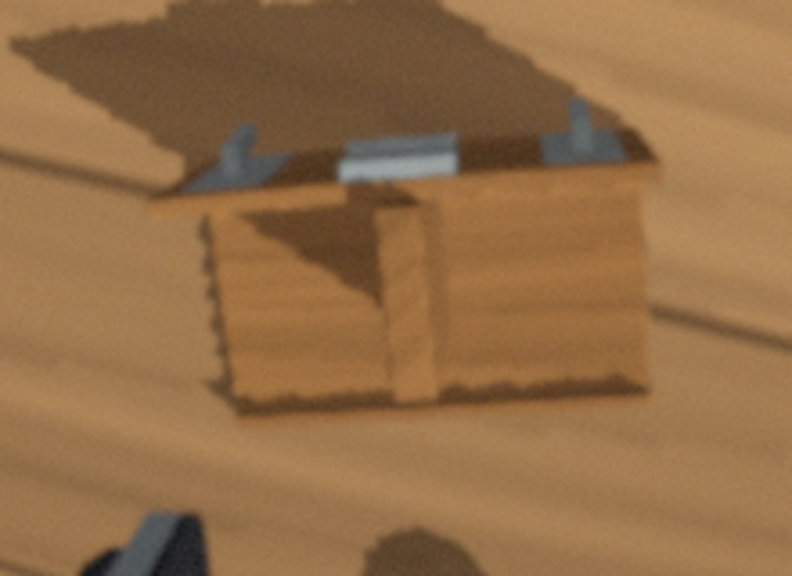

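```bash
python3 - <<'E'
from h import *
d=load('wr2')
f=lambda u,v,z:atz(d,180+u/3.6,110+v/3.6,z,True)
L,Rr=f(150,203,62),f(660,163,62);v=(Rr-L);print('back',L.round(1),Rr.round(1),np.linalg.norm(v),'yaw',np.arctan2(-v[0],v[1]))
fl,fr=f(236,415,0),f(648,395,0);w=fr-fl;print('front',fl.round(1),fr.round(1),np.linalg.norm(w),np.arctan2(-w[0],w[1]))
b,e=f(401,207,70),f(413,400,70);print('div',b.round(1),e.round(1),np.linalg.norm(e-b),np.arctan2(*(e-b)[[1,0]]))
for y in (0.318,0.34):
  ex=np.array([np.cos(y),np.sin(y),0]);print('grip from back',(L+Rr)/2+28*ex,'front',(fl+fr)/2-62*ex,'div',(b+e)/2-5*ex)
E
```

```text
back [ 568.5 -200.8   62. ] [525.5 -70.   62. ] 137.6941680039981 yaw 0.3178628633291526
front [ 653.5 -177.1    0. ] [611.1 -41.6   0. ] 142.00219393072575 0.30360214114923234
div [ 551.7 -132.6   70. ] [ 602.9 -118.1   70. ] 53.21319436294752 0.2766235409277609
grip from back [ 573.60479699 -126.6777518    62.        ] front [ 5.73417146e+02 -1.28701776e+02  2.84217094e-14] div [ 572.57934758 -126.93307798   70.        ]
grip from back [ 573.40577336 -126.09480215   62.        ] front [ 5.73857841e+02 -1.29992593e+02  2.84217094e-14] div [ 572.61488752 -127.03717613   70.        ]
```

Request:
jog_arm:
  moves:
    - [0.5,-1.5,-2,0.06,1]
    - [1.1,-2.9,-5,0.06,1]
    - [1.1,-2.9,-8,0.06,1]
    - [1.1,-2.9,-10,0.06,1]
    - [1.1,-2.9,-10,0.06,1]

```text
t: 2.75
ee_pos: [571.3, -126.8, 103.9]
ee_rot: [-0.239, 1.561, 0.241]
force: [-0.5, 0.6, 0.8]
gripper_width: 85.5
```

Request:
jog_arm:
  moves:
    - [0,0,-3,0,1]
    - [0,0,-6,0,1]
    - [0,0,-8,0,1]
    - [0,0,-8,0,1]
    - [0,0,-8,0,1]

```text
t: 3.25
ee_pos: [573.7, -127.3, 27.9]
ee_rot: [-0.24, 1.556, 0.24]
force: [0.4, -0.3, 0.9]
gripper_width: 85.7
```

Request:
jog_arm:
  moves:
    - [0,0,0,0,-1]
    - [0,0,0,0,-1]
    - [0,0,0,0,-1]
    - [0,0,0,0,-1]
    - [0,0,0,0,-1]
  force: 100

```text
t: 3.75
ee_pos: [573.1, -127.4, 26.5]
ee_rot: [-0.24, 1.557, 0.24]
force: [-0.6, 1.1, 0.8]
gripper_width: 12.7
```

Request:
jog_arm:
  moves:
    - [0,0,0,0,-1]
    - [0,0,0,0,-1]
    - [0,0,0,0,-1]
    - [0,0,0,0,-1]
    - [0,0,0,0,-1]

```text
t: 4.25
ee_pos: [573.2, -127.4, 26.7]
ee_rot: [-0.24, 1.557, 0.24]
force: [-0.8, 0.3, 6.5]
gripper_width: 10.9
```

```bash
python3 - <<'E'
from h import *
from scipy.spatial.transform import Rotation as R
d=grab('wrist','wr3');s=env.state();M=R.from_rotvec(s['ee_rot']).as_matrix()
print(s['ee_pos'],s['gripper_width'],s['force'].round(1),M.round(3).tolist(),np.arctan2(M[1,1],M[0,1]))
E
```

```text
[ 573.20545119 -127.42487272   26.72157341] 10.902813944904947 [-1.7  0.5  5.7] [[0.001, -0.301, 0.954], [-0.0, 0.954, 0.301], [-1.0, -0.0, 0.0]] 1.87641857135164
```

Request:
jog_arm:
  moves:
    - [0,0,1,0,-1]
    - [0,0,4,0,-1]
    - [0.5,0,8,0,-1]
    - [1,2,12,-0.1,-1]
    - [1.5,5,16,-0.2,-1]

```text
t: 4.8
ee_pos: [587.6, -78.0, 188.3]
ee_rot: [-0.078, 1.569, 0.078]
force: [1.9, 0.1, -2.0]
gripper_width: 11.0
```

Request:
jog_arm:
  moves:
    - [0,4,1,-0.1,-1]
    - [0,8,2,-0.1,-1]
    - [0,12,2,-0.1,-1]
    - [0,16,2,-0.1,-1]
    - [0,19,2,-0.1,-1]

```text
t: 5.3
ee_pos: [587.5, 114.8, 206.7]
ee_rot: [-0.005, 1.571, 0.005]
force: [-0.0, -0.6, -2.3]
gripper_width: 10.9
```

Request:
jog_arm:
  moves:
    - [0,1,0,0,-1]
    - [0,2,0,0,-1]
    - [0,3,0,0,-1]
    - [0,3,0,0,-1]
    - [0,3,0,0,-1]

```text
t: 5.8
ee_pos: [588.0, 141.9, 206.2]
ee_rot: [-0.004, 1.571, 0.004]
force: [0.1, -0.7, -2.4]
gripper_width: 11.0
```

```bash
python3 - <<'E'
from h import *
from scipy.spatial.transform import Rotation as R
s=env.state();M=R.from_rotvec(s['ee_rot']).as_matrix()
print(s['ee_pos'],s['gripper_width'],s['force'].round(1),np.arctan2(M[1,1],M[0,1])-np.pi/2)
b=grab('side','si1');a=grab('scene','sc1');w=grab('wrist','wr4')
x=cv2.resize(a['img'][110:240,280:440],None,fx=3.6,fy=3.6,interpolation=2)
y=cv2.resize(b['img'][120:300,250:390],None,fx=3.3,fy=3.3,interpolation=2)
cv2.imwrite('pics/c4.png',y[:,:,::-1]);cv2.imwrite('pics/c5.png',x[:,:,::-1])
E
```

```text
[588.03106083 141.8895631  206.15139127] 11.01810635371964 [ 0.1 -0.7 -2.4] 0.005101470936683894
```

View pics/c4.png

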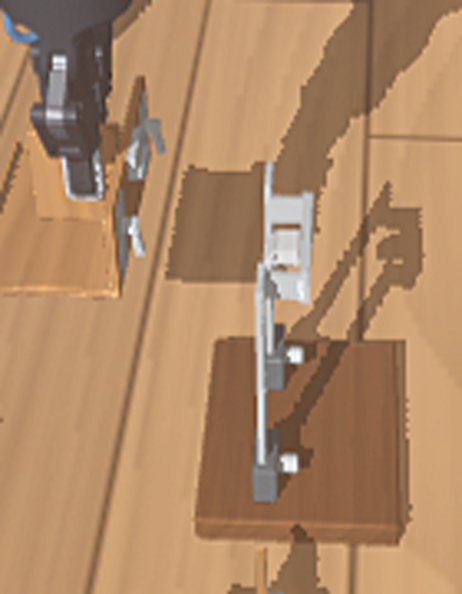

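View pics/wr4.png

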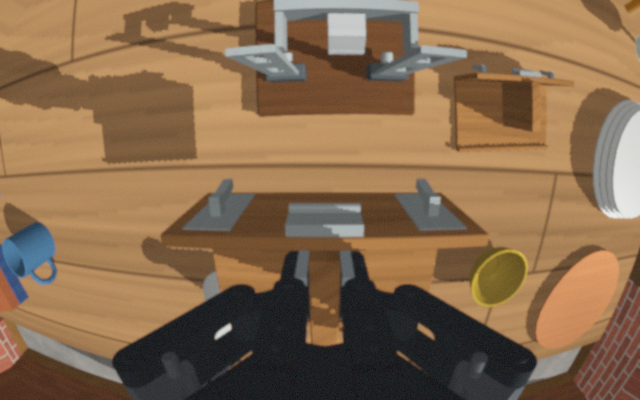

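c4 (side) shows the ledge held level in front of the uprights. wr4 shows the claws at (222,182) and (424,182), and the uprights' top edges at (226–266,50) and (425–467,50). I'll triangulate those tops next.

```bash
python3 - <<'E'
from h import *
a=load('sc0');b=load('si0');w=load('wr4')
RA=lambda u,v:ray(a,205+u/4,140+v/4); RB=lambda u,v:ray(b,260+u/3.75,135+v/3.75);RW=lambda u,v:ray(w,u,v,True)
for p,q in (((500,70),(226,52)),((537,70),(266,48)),((660,66),(425,48)),((698,66),(467,52))): print('corner',tri([RA(*p),RW(*q)]).round(1))
print('near top 3v',tri([RA(679,67),RB(262,245),RW(446,50)]).round(1),'far',tri([RA(518,70),RB(269,129),RW(246,50)]).round(1))
# ledge in hand: back plate top edges wrist z = tcp+18.3+17
z=206.15+18.3+17
P=[atz(w,u,v,z,True).round(1) for u,v in((163,236),(487,236))];print('ledge back top',P)
print('claw tops',[atz(w,u,v,206.15+18.3+4,True).round(1) for u,v in((222,181),(424,181))])
# known checks: predicted ledge claw in si1 if grip=(588,142,224.5)
b1=load('si1')
pr=lambda p:((proj(b1,p)-[250,120])*3.3).round(0)
g=np.array([588,142,224.5])
for o in((-28,70,17),(-28,70,-45),(-28,50,-7),(-41,50,-27),(-28,-70,17)): print(o,pr(g+o))
for zt in (182,188,194): print(zt,'left top front',pr([484,204,zt]),'right top',pr([484,104,zt]), 'scene c1',((proj(a,[484,204,zt])-[205,140])*4).round(0),((proj(a,[484,104,zt])-[205,140])*4).round(0),'wrist',proj(w,[484,204,zt],True).round(0),proj(w,[484,104,zt],True).round(0))
E
```

```text
corner [482.5  90.9 189.9]
corner [482.1 113.1 189.6]
corner [478.7 192.7 188.5]
corner [478.  217.  188.1]
near top 3v [480.3 201.5 196.2] far [483.1 101.5 195.6]
ledge back top [array([561.1,  73. , 241.4]), array([560.4, 208.7, 241.4])]
claw tops [array([541.1,  98.1, 228.4]), array([540.6, 181.6, 228.4])]
(-28, 70, 17) [110. 215.]
(-28, 70, -45) [118. 300.]
(-28, 50, -7) [119. 227.]
(-41, 50, -27) [144. 255.]
(-28, -70, 17) [145.  76.]
182 left top front [251. 293.] right top [264. 188.] scene c1 [678.  79.] [519.  79.] wrist [441.  61.] [256.  56.]
188 left top front [251. 285.] right top [264. 180.] scene c1 [678.  73.] [519.  73.] wrist [445.  60.] [254.  54.]
194 left top front [251. 277.] right top [264. 173.] scene c1 [679.  67.] [519.  66.] wrist [449.  59.] [251.  53.]
```

Request:
jog_arm:
  moves:
    - [-1,0.5,-1,0.01,-1]
    - [-2.5,1.25,-2,0.01,-1]
    - [-4,1.25,-3.5,0.01,-1]
    - [-5,1.25,-4.1,0.01,-1]
    - [-5,1.25,-4.1,0.01,-1]

```text
t: 6.45
ee_pos: [536.6, 154.5, 164.6]
ee_rot: [-0.012, 1.572, 0.012]
force: [0.0, 0.0, -1.5]
gripper_width: 10.9
```

```bash
python3 - <<'E'
from h import *
from scipy.spatial.transform import Rotation as R
w=grab('wrist','wr5');b=grab('side','si2');a=grab('scene','sc2')
s=env.state();M=R.from_rotvec(s['ee_rot']).as_matrix()
print(s['t'],s['ee_pos'],s['force'].round(1),np.arctan2(M[1,1],M[0,1])-np.pi/2,w['world_from_camera'][:3,3])
crop(w,190,30,450,225,3,'c6')
x=np.hstack([cv2.resize(b['img'][170:250,280:360],None,fx=5,fy=5,interpolation=2),cv2.resize(a['img'][130:210,310:390],None,fx=5,fy=5,interpolation=2)])
cv2.imwrite('pics/c7.png',x[:,:,::-1])
E
```

```text
6.6 [538.71489755 154.82558809 165.71674321] [ 0.3  0.4 -1.9] 0.015137607734161396 [458.68586215 152.27907861 306.53543217]
```

View pics/c6.png

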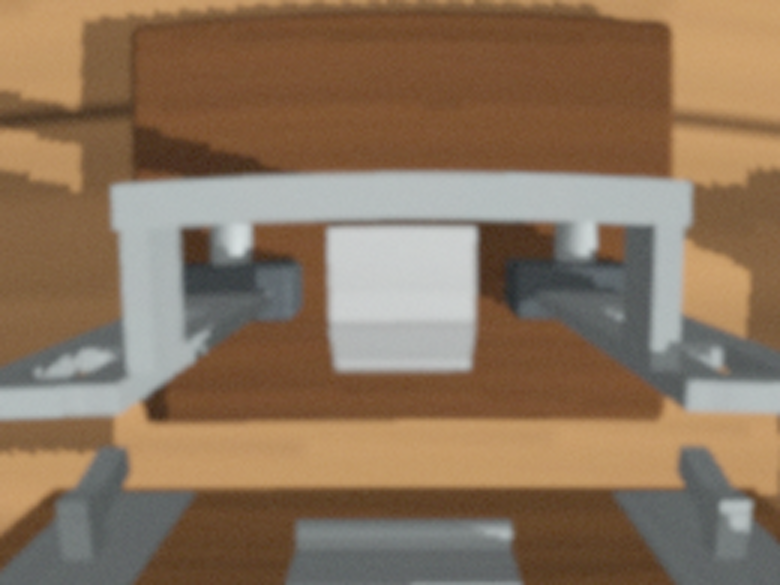

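View pics/c7.png

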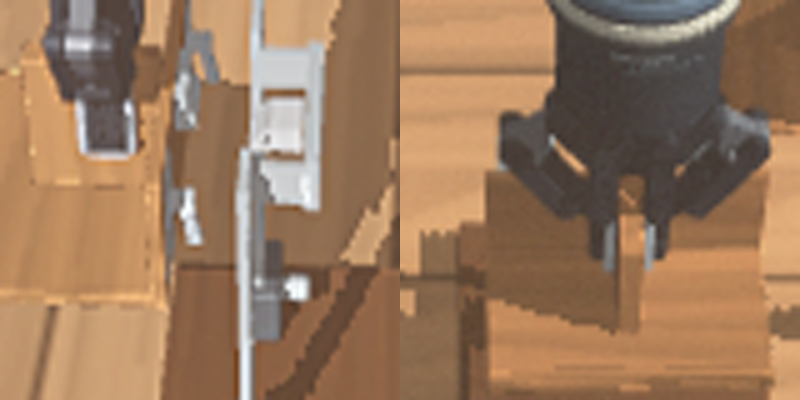

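c6 shows the catch, bracket, uprights and ledge claws all symmetric about column ~404, with matching slopes, so y and yaw agree within about 1 mm and 0.01 rad. I can get height from known widths.

```bash
python3 - <<'E'
from h import *
def sep(d,p,q,mm):
    o,r=ray(d,*p,True);_,s=ray(d,*q,True)
    # same z: find z s.t. y separation = mm
    k=mm/abs(r[1]/-r[2]-s[1]/-s[2]); P=o+r*k/-r[2];Q=o+s*k/-s[2]; return P.round(1),Q.round(1)
c=lambda u,v:(190+u/3,30+v/3)
w=load('wr5');w4=load('wr4')
print('inner tops wr5',sep(w,c(120,414),c(690,412),74))
print('inner tops wr4',sep(w4,(266,48),(425,48),74),'outer wr4',sep(w4,(226,52),(467,52),126))
print('catch bottom front wr5',sep(w,c(335,371),c(472,371),20),'catch top back',sep(w,c(328,226),c(477,226),20))
print('lip outer edge',sep(w,c(297,522),c(513,520),30))
print('tail bottoms',sep(w,c(116,450),c(695,450),100),'neck top/back',sep(w,c(75,500),c(735,500),100))
E
```

```text
inner tops wr5 (array([483.5, 115.9, 192. ]), array([482.1, 189.9, 192. ]))
inner tops wr4 (array([483.9, 113.4, 204.2]), array([481.8, 187.4, 204.2])) outer wr4 (array([482.1,  89.9, 191.1]), array([478.4, 215.9, 191.1]))
catch bottom front wr5 (array([481.2, 142.6, 172.5]), array([480.9, 162.6, 172.5])) catch top back (array([460. , 142.2, 180.2]), array([459.6, 162.2, 180.2]))
lip outer edge (array([500.3, 138.1, 184.8]), array([499.6, 168.1, 184.8]))
tail bottoms (array([497.7, 103.2, 156. ]), array([496.1, 203.2, 156. ])) neck top/back (array([499.9, 103.2, 177.9]), array([498.3, 203.2, 177.9]))
```

Request:
jog_arm:
  moves:
    - [-0.4,0,0,0,-1]
    - [-0.8,0,0,0,-1]
    - [-1.2,0,0,0,-1]
    - [-1.5,0,0,0,-1]
    - [-1.5,0,0,0,-1]

```text
t: 7.1
ee_pos: [522.6, 155.0, 165.3]
ee_rot: [-0.012, 1.571, 0.012]
force: [-0.6, 0.9, -2.4]
gripper_width: 11.2
```

Request:
jog_arm:
  moves:
    - [-0.1,0,0,0,-1]
    - [-0.2,0,0,0,-1]
    - [-0.3,0,0,0,-1]
    - [-0.4,0,0,0,-1]
    - [-0.4,0,0,0,-1]

```text
t: 7.6
ee_pos: [518.9, 155.0, 165.2]
ee_rot: [-0.012, 1.571, 0.012]
force: [-0.0, -0.4, -2.9]
gripper_width: 10.6
```

Request:
jog_arm:
  moves:
    - [-0.1,0,0,0,-1]
    - [-0.2,0,0,0,-1]
    - [-0.3,0,0,0,-1]
    - [-0.4,0,0,0,-1]
    - [-0.4,0,0,0,-1]

```text
t: 8.1
ee_pos: [514.9, 155.0, 165.2]
ee_rot: [-0.012, 1.571, 0.012]
force: [0.2, -0.4, -2.3]
gripper_width: 10.7
```

Request:
jog_arm:
  moves:
    - [-0.1,0,0,0,-1]
    - [-0.15,0,0,0,-1]
    - [-0.2,0,0,0,-1]
    - [-0.25,0,0,0,-1]
    - [-0.25,0,0,0,-1]

```text
t: 8.6
ee_pos: [512.4, 155.0, 165.2]
ee_rot: [-0.012, 1.571, 0.012]
force: [-0.0, 0.6, -1.9]
gripper_width: 10.8
```

Request:
jog_arm:
  moves:
    - [-0.05,0,0,0,-1]
    - [-0.1,0,0,0,-1]
    - [-0.15,0,0,0,-1]
    - [-0.15,0,0,0,-1]
    - [-0.15,0,0,0,-1]

```text
t: 9.1
ee_pos: [510.9, 155.0, 165.1]
ee_rot: [-0.012, 1.571, 0.012]
force: [-0.4, -0.7, -2.3]
gripper_width: 11.0
```

Request:
jog_arm:
  moves:
    - [-0.05,0,0,0,-1]
    - [-0.1,0,0,0,-1]
    - [-0.1,0,0,0,-1]
    - [-0.1,0,0,0,-1]
    - [-0.1,0,0,0,-1]

```text
t: 9.6
ee_pos: [510.6, 155.1, 165.3]
ee_rot: [-0.012, 1.569, 0.012]
force: [6.0, 0.0, -4.7]
gripper_width: 11.3
```

Request:
jog_arm:
  moves:
    - [0.05,0,-0.1,0,-1]
    - [0.05,0,-0.3,0,-1]
    - [0.05,0,-0.5,0,-1]
    - [0.05,0,-0.6,0,-1]
    - [0.05,0,-0.6,0,-1]

```text
t: 10.1
ee_pos: [510.7, 155.1, 159.2]
ee_rot: [-0.012, 1.57, 0.012]
force: [5.6, 0.7, -2.1]
gripper_width: 10.9
```

Request:
jog_arm:
  moves:
    - [0,0,-0.1,0,-1]
    - [0,0,-0.2,0,-1]
    - [0,0,-0.3,0,-1]
    - [0,0,-0.4,0,-1]
    - [0,0,-0.4,0,-1]

```text
t: 10.6
ee_pos: [510.7, 155.1, 155.2]
ee_rot: [-0.012, 1.57, 0.012]
force: [5.6, 0.6, 0.3]
gripper_width: 10.9
```

Request:
jog_arm:
  moves:
    - [0,0,-0.1,0,-1]
    - [0,0,-0.2,0,-1]
    - [0,0,-0.3,0,-1]
    - [0,0,-0.4,0,-1]
    - [0,0,-0.4,0,-1]

```text
t: 11.1
ee_pos: [510.8, 155.1, 151.2]
ee_rot: [-0.012, 1.57, 0.012]
force: [4.7, -0.5, 0.8]
gripper_width: 11.1
```

Request:
jog_arm:
  moves:
    - [0,0,-0.05,0,-1]
    - [0,0,-0.1,0,-1]
    - [0,0,-0.15,0,-1]
    - [0,0,-0.2,0,-1]
    - [0,0,-0.2,0,-1]

```text
t: 11.6
ee_pos: [510.7, 155.0, 149.0]
ee_rot: [-0.012, 1.57, 0.012]
force: [6.9, 0.5, -1.7]
gripper_width: 10.8
```

Request:
jog_arm:
  moves:
    - [0,0,-0.05,0,-1]
    - [0,0,-0.1,0,-1]
    - [0,0,-0.15,0,-1]
    - [0,0,-0.15,0,-1]
    - [0,0,-0.15,0,-1]

```text
t: 12.1
ee_pos: [510.7, 155.0, 147.3]
ee_rot: [-0.013, 1.571, 0.012]
force: [8.4, 0.5, -3.3]
gripper_width: 10.6
```

Request:
jog_arm:
  moves:
    - [0,0,-0.05,0,-1]
    - [0,0,-0.1,0,-1]
    - [0,0,-0.1,0,-1]
    - [0,0,-0.1,0,-1]
    - [0,0,-0.1,0,-1]

```text
t: 12.6
ee_pos: [510.7, 155.0, 146.7]
ee_rot: [-0.012, 1.57, 0.012]
force: [5.7, 0.2, 1.7]
gripper_width: 10.8
```

Request:
jog_arm:
  moves:
    - [0,0,-0.05,0,-1]
    - [0,0,-0.1,0,-1]
    - [0,0,-0.1,0,-1]
    - [0,0,-0.1,0,-1]
    - [0,0,-0.1,0,-1]

```text
t: 13.1
ee_pos: [510.8, 155.0, 146.4]
ee_rot: [-0.012, 1.57, 0.012]
force: [3.8, -1.5, 11.9]
gripper_width: 10.9
```

```bash
python3 - <<'E'
from h import *
w=grab('wrist','wr6');s=env.state();print(s['ee_pos'],s['force'].round(1),s['ft_torque'].round(2),s['ee_rot'].round(4))
crop(w,210,60,440,230,3.4,'c8')
E
```

```text
[510.85363503 154.99636524 146.3927979 ] [ 2.8 -2.8 11.8] [-0.34 -0.14  0.22] [-0.0121  1.5695  0.0124]
```

View pics/c8.png

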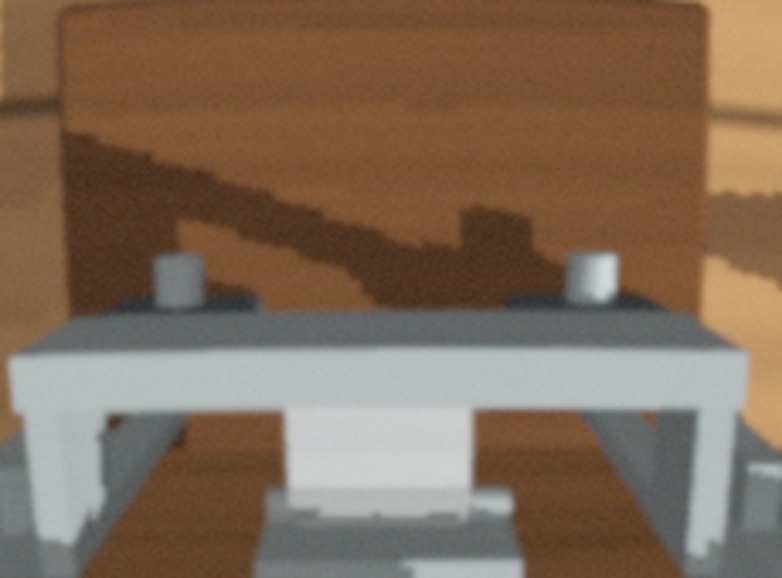

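c8 shows the lip (265–512, 490–520) running under the catch (285–470), with the catch's front edge on top of it. Fz rose to about 12 N with almost no travel, which looks like the hard stop. A small upward tug will test the lock.

Request:
jog_arm:
  moves:
    - [0,0,0.05,0,-1]
    - [0,0,0.1,0,-1]
    - [0,0,0.15,0,-1]
    - [0,0,0.2,0,-1]
    - [0,0,0.2,0,-1]

```text
t: 13.65
ee_pos: [510.6, 155.0, 147.1]
ee_rot: [-0.013, 1.571, 0.012]
force: [8.6, 0.6, -5.6]
gripper_width: 10.6
```

Request:
jog_arm:
  moves:
    - [0,0,0.05,0,-1]
    - [0,0,0.1,0,-1]
    - [0,0,0.1,0,-1]
    - [0,0,0.1,0,-1]
    - [0,0,0.1,0,-1]

```text
t: 14.15
ee_pos: [510.6, 155.0, 147.5]
ee_rot: [-0.013, 1.571, 0.012]
force: [12.3, 0.8, -15.9]
gripper_width: 10.9
```

The tug met about 13 N with only 0.4 mm of travel, so the catch is locked. Next I press it home again, ease off, and release.

Request:
jog_arm:
  moves:
    - [0,0,-0.1,0,-1]
    - [0,0,-0.2,0,-1]
    - [0,0,-0.3,0,-1]
    - [0,0,-0.3,0,-1]
    - [0.03,0,-0.25,0,-1]

```text
t: 14.65
ee_pos: [510.8, 155.0, 146.5]
ee_rot: [-0.012, 1.57, 0.012]
force: [1.8, -0.9, 3.9]
gripper_width: 11.0
```

Request:
jog_arm:
  moves:
    - [0,0,0,0,-0.6]
    - [0,0,0,0,-0.3]
    - [0,0,0,0,0]
    - [0,0,0,0,0]
    - [0,0,0,0,0]

```text
t: 15.15
ee_pos: [510.6, 155.0, 146.0]
ee_rot: [-0.012, 1.571, 0.012]
force: [-0.2, 0.6, 0.2]
gripper_width: 42.3
```

Request:
jog_arm:
  moves:
    - [0,0,1,0,0]
    - [0,0,3,0,0]
    - [0,0,6,0,0]
    - [0,0,10,0,0]
    - [0,0,13,0,0]

```text
t: 15.65
ee_pos: [510.8, 155.0, 279.2]
ee_rot: [-0.012, 1.569, 0.013]
force: [1.1, -0.1, 0.3]
gripper_width: 42.5
```

Request:
jog_arm:
  moves:
    - [3,0,3,0,0]
    - [5,0,3,0,0]
    - [5,0,3,0,0]
    - [5,0,3,0,0]
    - [5,0,3,0,0]

```text
t: 16.15
ee_pos: [560.1, 155.0, 306.2]
ee_rot: [-0.012, 1.571, 0.012]
force: [0.2, -0.2, 0.4]
gripper_width: 42.5
```

```bash
python3 - <<'E'
from h import *
b=grab('side','si9');w=grab('wrist','wr9');s=env.state();print(s['t'],s['ee_pos'],s['force'].round(1))
x=cv2.resize(b['img'][140:290,270:400],(390,450),interpolation=2);y=cv2.resize(w['img'][60:360,190:460],(405,450),interpolation=2)
cv2.imwrite('pics/c9.png',np.hstack([x,y])[:,:,::-1])
E
```

```text
16.25 [560.07731479 155.03217634 306.33671178] [0.2 0.1 0.2]
```

View pics/c9.png

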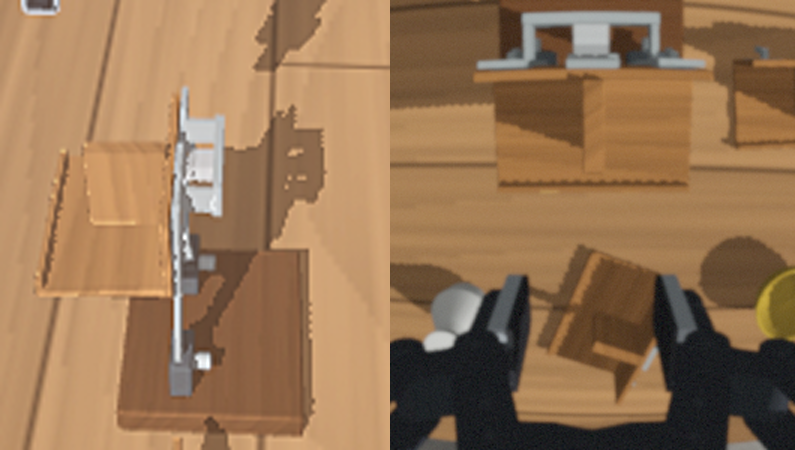

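The final picture shows the ledge hanging level with its back flush on the uprights. The gripper is clear and the catch is over the lip. I'm handing it in.

```bash
python3 -c "
from cell import env
print(env.close_job())"
```

```text
the job is handed in; nothing more can be done
None
```

The right-most ledge is hanging in the stand's top slots, locked by the catch and released. I handed it in at about 16 s of the 48 s allowed; no verdict was reported.

- **Hooking:** The wrist view put the upright tops at about z 192, so the clamp is roughly 10 mm above nominal. The claws went in without resistance, and the back touched the uprights with about 6 N.
- **Locking:** I pressed down about 19 mm to a hard stop at about 14 N. The highest force I read was 16 N, in the tug test. Pulling up met about 13 N with only 0.4 mm of travel, so the catch holds. I pressed it home again before letting go.
- **Last checks:** The final picture shows the ledge level and flush, with the gripper well clear and reading no force. I did not touch the vase, bowl or mug.
- **What I could not confirm:** The catch's position was not readable; I judged it from the picture and the tug. The push over the catch slope felt lighter than the stated 5 to 15 N. The side camera alone put the upright tops about 5 mm higher than the wrist view, and I went with the wrist.

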